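Check two castings under a bridge height gauge

ROBOT

A 6-joint arm with a two-finger parallel gripper is mounted at the origin on the work surface. World frame = base frame: x ahead of the robot, y to its left, z up, the work surface at z = 0. Lengths are in mm, angles in rad, forces in N, time in s.
With the tool pointing down it reaches from about 350 to 875 mm from the base axis. Payload 4.2 kg.
Tool frame: the origin (TCP) lies midway between the tips of the shut fingers; the grasp point (between the pads) lies 19 mm behind it (arm.grip_depth is the distance from the TCP to the grasp point, in mm); z points along the fingers, x is the direction in which the jaws open and shut, and the axes are right-handed (so a half turn about z gives the same grasp; the last joint's range is limited). The gripper opens to 85 mm and grips with 20 to 120 N. Pads are 22 mm wide; open, the fingers measure 114 mm over their backs; the gripper's body (76 mm by 85 mm) begins 54 mm behind the grasp point. The pads swing forward as they close: fully open they stand 13 mm farther back than shut.
Start: joints at [1.572, 0.385, 0.008, 0, -1.194, -0.259], TCP at [159.314, 604.333, 231.312] pointing down, gripper open.
Joint ranges: [-3.14, 3.14], [-1.21, 2.06], [-1.07, 1.41], [-3.16, 2.05], [-2.99, -0.16], [-3.1, 3.1]. Speed limits (rad/s): [2.79, 2.79, 3.14, 3.14, 3.14, 3.14].

INTERFACE

Orientations are given as a unit quaternion [x, y, z, w].
In Python, from bench import arm, eyes, find_in, silhouettes gives the robot as it stands. The module is installed in compiled form; this text tells all that it offers.
- The arm moves only by the tool play_rows, never from a script. Its arguments are lists of equal length, an entry for each row: "offset": the shift along the world's x, y, z in mm, a list of three; "turn": the turn about the world's z in rad. In form: {"offset": [[x, y, z], ...], "turn": [turn, ...]}. A call has 1 to 12 rows; each row shifts and turns the pose as measured when the row begins; what a row does not reach is not made up. A row lasts 1/10 s, in which the tool goes at most 50 mm and 8.59 degrees, less where a joint would pass 70% of its speed; a pose out of reach is approached as far as the arm can. A call is refused whole if a number of a shift passes 50 or a number of a turn 0.15, either way. A call with a gripper value outside its range is refused whole. "grip" is the gripper's target within -1 to 1 (fully open at 1, half-way at 0, shut at -1), set as the call begins (left out, the last holds). The fingers move at their own pace and stop on an object; the grip force is fixed at half the most. Time passes only in rows, so rows that do not move let the fingers close. It gives the time, the measured TCP pose, the force and the opening at its end, in the units of the state.
- arm.read_state(): the state, without advancing time (a new reading comes with each control period).
- eyes.get_image(name): name is "scene" or "top" or "wrist"; returns (picture, depth): 420x560x3 uint8, red, green, blue; 420x560 float32, mm along the optical axis (not along the pixel's ray), 0 where there is no reading.
- eyes.camera_params(name): a dict with "camera_matrix" (3x3 intrinsics, pixels), "camera_from_world" (4x4, takes a point from world to camera coordinates). Camera axes: x right, y down, z forward; pixel columns grow to the right and rows downward; lengths in mm; the calibration is good to about 2 mm. A picture is of the moment at which its call begins: read the wrist's pose just before it. camera_params takes no time and is no camera call; for the wrist camera it gives the pose at the moment of the call.
- arm.job_done(): hands the job in, once; it reports no verdict.
Trained networks look in the newest picture that a camera, given by its name, has taken for a name from the list of things; names that differ only in an ending like _2 or _b are one class to them, and where a whole thing is asked for, a point or a joint stands for the part that bears it (a point fixed in the world has none). Each returns a list of dicts, best first, with "score" (0 to 1); they miss things now and then, are a little off and sometimes report something else, mostly with a low value. They report only what shows in the picture. A call takes as long as a camera call. They do not tell look-alikes from the thing itself.
- find_in(camera, query): "bbox" ([centre column, centre row, width, height] in pixels, round what is visible of it).
- silhouettes(camera, query): "mask" (420x560 bool, what is visible of it) and "bbox" ([centre column, centre row, width, height] in pixels, round what is visible of it).
The state is a dict: "clock": time; "joints": joint angles; "joint_vel": joint speeds; "joint_efforts": joint torques, N m; "position": TCP position; "ee_rot": TCP orientation; "contact_force": force on the tool from outside, world axes, zero at the start; "wrist_torque": the same for the moment, N m; "gripper_width": finger opening in mm.
Only numpy, scipy, OpenCV 4.12 (cv2) and the standard library are available. Lean on these libraries where they do the work, as an engineer would, in place of code of your own. Each camera call takes 0.05 s, during which the arm holds its last target. There are 200 camera calls.

TASK

Check both castings on the height gauge: with slow, light pushes slide each one forward along its own lane to the bridge bar. The one whose bush clears goes on under the bar until the bush is wholly past it, and stays there flat in its lane; the one whose bush stands too high will stop against the bar - feel for that stop, never force it - and is then drawn back clear of the bar, lifted out and set down upright in the middle of the empty steel tray. Exactly one of the two clears; leave everything else where it is.

Things in the scene. Friction and masses are not known exactly. Their poses are not given: they have to be found in the camera images.
- gauge: the height gauge: ground steel base plate, 320 mm (x) by 240 mm (y), 20 mm thick, fixed on the bench. Origin: centre of its underside; x = pushing direction, away from the robot along both lanes. Each lane is a 47 mm wide channel between steel strips 5 mm high, 8 mm wide; two pillars (34 mm x by 26 mm y) 104 mm left and right of its middle carry the bar, 30 mm ahead of the origin
- bar: the steel bridge bar across both lanes, 16 mm (x), 236 mm (y), 16 mm high, fixed, parallel to the plate. Origin: centre of its underside, 48 mm above the lanes' surface; axes as the gauge's. It does not give: a touch of a few newtons is a proper check, 20 N on it is too much, so come up to it at 20 mm/s or slower (a casting arriving at 50 mm/s strikes it with up to 18 N)
- lane_a (a point): on the sliding surface of the left lane (+y), on the lane's centre line, straight below the middle of the bar (55 mm left of the gauge's middle). Axes as the gauge's. The surface reaches from 190 mm before this point to 130 mm past it
- lane_b (a point): the same point of the right lane (-y), 55 mm right of the gauge's middle
- casting_a_mid (a point): the aluminium casting in the left lane: foot 120 mm long (x), 44 mm wide (y), 24 mm high, flat ends. The point lies on the middle of its length and width, 22 mm above its underside. x points to its front end (towards the bar), z up. Behind the boss the foot is 68 mm long, with a low rib on top, 8 mm wide, 32.5 mm high. About 0.46 kg, give or take a quarter; oiled, it slides at 1 to 2 N
- casting_a_bush (a point): on the same casting, 30 mm ahead of its middle, at the top centre of its upright boss (diameter 43 mm, top 40 mm above the underside). The boss carries a loose-fitting brass bush, 1 mm play, flange 36 mm in diameter: seated, its top is 46.5 mm above the underside; in one of the two castings, it is not known which, it stands at 50 mm, 2 mm too high for the bar
- casting_b_mid (a point): the casting in the right lane: same shape, sizes and point as casting_a_mid
- casting_b_bush (a point): the boss top of the casting in the right lane, as casting_a_bush
- tray: the empty open tray of dark sheet steel for rejected parts, 180 mm (x) by 130 mm (y), 22 mm high, walls and floor 3 mm thick; on the bench left or right of the gauge; it does not move. Origin: centre of its underside, z up
- bin: grey plastic bin with turned blanks, 160 mm (x) by 120 mm (y), 60 mm high, on the other side of the gauge from the tray; not to be used; it does not move. Origin: centre of its underside
- holder: bystander: steel collet tool holder standing nut down, taper up, 46 mm in diameter, 130 mm tall. Origin: centre of its underside
- oiler: bystander: white plastic bottle, 56 mm in diameter, 130 mm tall. Origin: centre of its underside
Mind the look-alikes: they are no part of the job. Leave any green or purple look-alike of the part that bears casting_a_mid alone.

How it is judged (in metres and radians):
On the way:
1. the casting that is too high has been slid forward in its lane until its bush rests against the bar (felt, at least 1 N) (((x of casting_a_mid in the frame of bar between -0.075 and -0.035 m and y of casting_a_mid in the frame of bar between 0.043 and 0.067 m and z of casting_a_mid in the frame of bar below -0.016 m and contact force between anything else and bar above 1 N and not (contact force between the arm and bar above 0.2 N) and not (contact force between the fingers and bar above 0.2 N)) or (x of casting_b_mid in the frame of bar between -0.075 and -0.035 m and y of casting_b_mid in the frame of bar between -0.067 and -0.043 m and z of casting_b_mid in the frame of bar below -0.016 m and contact force between anything else and bar above 1 N and not (contact force between the arm and bar above 0.2 N) and not (contact force between the fingers and bar above 0.2 N)))), for 0.05 s.
At the end, for the whole second after the job is handed in: One casting stands flat in its own lane with its bush wholly past the bar (its middle no more than 6 mm short of the bar's middle, and still on the gauge); the other stands upright on the floor of the tray, its middle within 30 mm of the tray's middle both ways; both stay there, let go (((x of casting_a_mid in the frame of bar between -0.006 and 0.1 m and y of casting_a_mid in the frame of bar between 0.043 and 0.067 m and z of casting_a_mid in the frame of bar between -0.034 and -0.018 m and angle between casting_a_mid's own z axis and vertical below 0.08 rad and x of casting_b_mid in the frame of tray between -0.03 and 0.03 m and y of casting_b_mid in the frame of tray between -0.03 and 0.03 m and z of casting_b_mid in the frame of tray below 0.033 m and angle between casting_b_mid's own z axis and vertical below 0.1 rad) or (x of casting_b_mid in the frame of bar between -0.006 and 0.1 m and y of casting_b_mid in the frame of bar between -0.067 and -0.043 m and z of casting_b_mid in the frame of bar between -0.034 and -0.018 m and angle between casting_b_mid's own z axis and vertical below 0.08 rad and x of casting_a_mid in the frame of tray between -0.03 and 0.03 m and y of casting_a_mid in the frame of tray between -0.03 and 0.03 m and z of casting_a_mid in the frame of tray below 0.033 m and angle between casting_a_mid's own z axis and vertical below 0.1 rad))); the robot touches nothing.
It fails at once if the bar is loaded with more than 20 N (contact force between anything else and bar above 20 N).
It fails at once if a casting is lifted over the bar ((x of casting_a_mid in the frame of bar between -0.03 and 0.15 m and y of casting_a_mid in the frame of bar between -0.11 and 0.11 m and z of casting_a_mid in the frame of bar above -0.005 m) or (x of casting_b_mid in the frame of bar between -0.03 and 0.15 m and y of casting_b_mid in the frame of bar between -0.11 and 0.11 m and z of casting_b_mid in the frame of bar above -0.005 m)).
It fails at once if the tool holder or the bottle is moved by more than 20 mm (distance of any of holder, oiler from where it was at the start of the episode above 0.02 m).
It also fails if it takes over 61 s, if anything falls off the work surface, if the arm or the gripper's body presses on something with over 40 N, if the wrist force passes 120 N, or if a joint passes its speed limit or range.

## Working session

There is one attempt and no reset: what is moved stays moved. The work goes in short steps, Python scripts to look and compute and a tool call to move; the robot and the scene stay as the last step left them, time stands still between calls to the robot, and variables do not carry over. Pictures are saved under pics/ and viewed, on a budget of 10 in all, crops included, one or two more only if the job needs it, and the job is handed in when it is done.

Besides the shell and the picture viewer there is one more tool, called after ">>>" by a JSON object that holds its "method" and its "body", one argument or row to a line. play_rows: Moves the arm, as the interface text tells. Its arguments: {"type":"object","properties":{"offset":{"type":"array","items":{"type":"array","items":{"type":"number"}}},"turn":{"type":"array","items":{"type":"number"}},"grip":{"type":"number"}},"required":["offset","turn"]}

```bash
mkdir -p pics; cat > h.py <<'E'
import numpy as np, cv2
from bench import arm, eyes, find_in, silhouettes
def cam(n):
    im,d=eyes.get_image(n); p=eyes.camera_params(n)
    return im,d,np.array(p["camera_matrix"]),np.array(p["camera_from_world"])
def cloud(d,K,T):
    v,u=np.mgrid[:420,:560]; x=(u-K[0,2])*d/K[0,0]; y=(v-K[1,2])*d/K[1,1]
    P=np.stack([x,y,d,np.ones_like(d)],-1)@np.linalg.inv(T).T
    P=P[...,:3]; P[d<=0]=np.nan; return P
def save(n,im): cv2.imwrite(n,cv2.cvtColor(im,cv2.COLOR_RGB2BGR))
E
python3 - <<'E'
from h import *
for n in("scene","top"):
    im,d,K,T=cam(n); save(f"pics/{n}0.png",im); P=cloud(d,K,T); np.save(n+".npy",P)
    print(n,np.linalg.inv(T)[:3,3])
    for q in("gauge","bar","casting_a_mid","casting_a_bush","tray","bin","holder","oiler"):
        for r in silhouettes(n,q)[:4]:
            m=r["mask"]; 
            print(q,round(r["score"],2),np.round(r["bbox"]),np.nanmedian(P[m],0).round(),np.nanpercentile(P[m],[2,98],0).round().tolist())
s=arm.read_state();print(s)
E
```

```text
scene [1166.81735933  768.76167646  741.7431502 ]
gauge 0.58 [247. 209.  39.  20.] [525. -21.  43.] [[468.0, -54.0, 25.0], [579.0, -3.0, 59.0]]
bar 0.75 [228. 219.  46.  50.] [628.  13.  83.] [[535.0, -188.0, 1.0], [651.0, 120.0, 92.0]]
casting_a_mid 0.94 [270. 177.  36.  19.] [ 330. -132.   23.] [[264.0, -171.0, 2.0], [377.0, -106.0, 40.0]]
casting_a_mid 0.63 [338. 213.  45.  23.] [325. 153.  23.] [[267.0, 111.0, 2.0], [369.0, 198.0, 41.0]]
casting_a_mid 0.62 [389. 321.  48.  50.] [565. 491.  24.] [[529.0, 430.0, 1.0], [592.0, 545.0, 41.0]]
casting_a_mid 0.56 [272. 228.  42.  27.] [529.  89.  43.] [[466.0, 49.0, 22.0], [582.0, 108.0, 60.0]]
casting_a_bush 0.68 [337. 213.  46.  19.] [324. 154.  23.] [[265.0, 107.0, -0.0], [369.0, 198.0, 41.0]]
casting_a_bush 0.66 [272. 179.  32.  17.] [ 329. -132.   23.] [[264.0, -172.0, 2.0], [376.0, -106.0, 40.0]]
casting_a_bush 0.64 [387. 320.  48.  48.] [565. 490.  24.] [[533.0, 428.0, 4.0], [592.0, 544.0, 41.0]]
casting_a_bush 0.61 [270. 229.  42.  29.] [534.  89.  43.] [[467.0, 50.0, 22.0], [582.0, 108.0, 61.0]]
tray 0.6 [211. 175.  65.  36.] [
[... 1737 characters left out ...]
': array([ 1.57163293e+00,  3.84670472e-01,  7.89180121e-03, -2.08662448e-05,
       -1.19396804e+00, -2.58596896e-01]), 'joint_vel': array([ 3.48814569e-04,  1.50222260e-03, -3.11124757e-04,  1.54949126e-03,
        7.33324311e-04,  7.71992654e-05]), 'joint_efforts': array([ 1.84501323e-04, -3.92074943e+01,  1.88616854e+01,  4.19062972e+00,
       -3.06518805e-04, -1.39219409e-06]), 'position': array([159.28868924, 604.34053624, 231.32360131]), 'ee_rot': array([-6.10359358e-01,  7.92124645e-01,  2.55764199e-05,  7.43438713e-06]), 'contact_force': array([ 0.2490795 , -0.29570403, -0.23486626]), 'wrist_torque': array([-0.00250694, -0.04510221, -0.01204424]), 'gripper_width': 85.3657321512485}
```

```bash
python3 - <<'E'
import cv2,numpy as np
a=cv2.imread("pics/top0.png")[110:310,90:440]; b=cv2.imread("pics/scene0.png")[130:380,120:440]
cv2.imwrite("pics/t1.png",cv2.resize(a,None,fx=2.25,fy=2.25,interpolation=cv2.INTER_CUBIC))
cv2.imwrite("pics/s1.png",cv2.resize(b,None,fx=2.4,fy=2.4,interpolation=cv2.INTER_CUBIC))
E
```

```text
(no output)
```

View pics/t1.png

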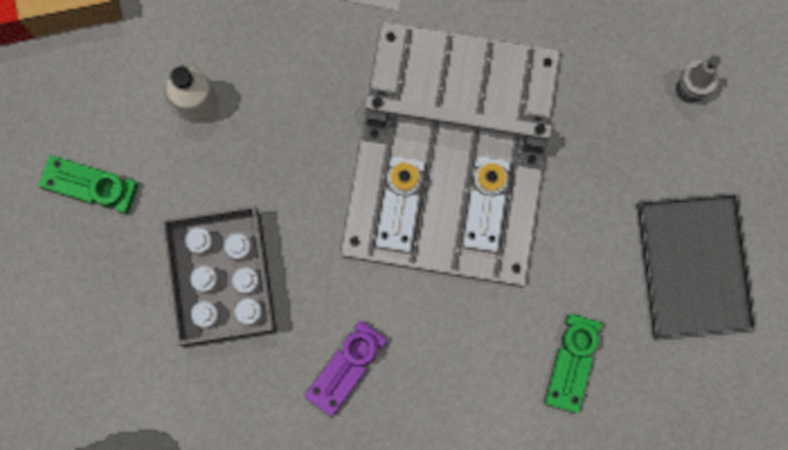

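View pics/s1.png

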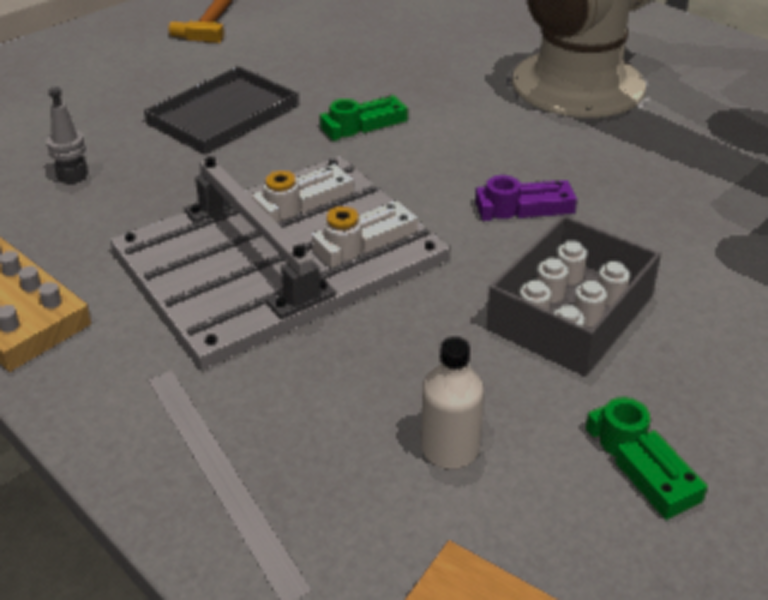

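```bash
python3 - <<'E'
from h import *
for n in("top","scene"):
    P=np.load(n+".npy").reshape(-1,3)
    for nm,c,zr,r in(("gaugeplate",(590,5),(15,30),(185,150)),("bar",(620,10),(75,95),(60,140)),("tray",(441,-308),(12,27),(120,95)),("cA",(510,80),(38,52),(85,38)),("cB",(500,-25),(38,52),(85,38)),("bushA",(540,76),(62,75),(40,35)),("bushB",(530,-30),(62,75),(40,35))):
        m=(abs(P[:,0]-c[0])<r[0])&(abs(P[:,1]-c[1])<r[1])&(P[:,2]>zr[0])&(P[:,2]<zr[1])
        Q=P[m]
        if len(Q)<5: print(n,nm,len(Q)); continue
        print(n,nm,len(Q),[np.round(x,1) for x in cv2.minAreaRect(Q[:,:2].astype(np.float32))],np.median(Q,0).round(1))
E
```

```text
top gaugeplate 5879 [array([591.7,   8.3]), array([240.2, 321.9]), np.float64(79.7)] [598.    8.4  20.4]
top bar 506 [array([621.1,   3.1]), array([235.7,  19.3]), np.float64(79.7)] [621.1   5.   83.3]
top tray 322 [array([ 437. , -306.4]), array([180.7, 132.5]), np.float64(4.0)] [ 440.1 -317.1   20. ]
top cA 388 [array([518.3,  77.6]), array([ 43.9, 119.7]), np.float64(80.1)] [498.8  80.7  43.8]
top cB 392 [array([517.1, -33.8]), array([ 43.5, 119.7]), np.float64(79.9)] [497.2 -30.5  43.9]
top bushA 130 [array([547.5,  72. ]), array([35.2, 35.4]), np.float64(48.4)] [546.9  71.9  69.1]
top bushB 123 [array([545.6, -38.3]), array([37.4, 35.5]), np.float64(88.3)] [547.5 -39.   66.2]
scene gaugeplate 4457 [array([594.3,   9.7]), array([245.2, 322.6]), np.float64(79.8)] [655.4  21.3  20.4]
scene bar 424 [array([625.3,   5.4]), array([238.8,  18.4]), np.float64(80.0)] [628.4  17.6  83.4]
scene tray 360 [array([ 439.6, -304.8]), array([185.5, 137.9]), np.float64(4.2)] [ 448.3 -300.2   17.8]
scene cA 346 [array([523. ,  79.9]), array([ 49.3, 120.1]), np.float64(81.3)] [513.4  87.3  43.9]
scene cB 302 [array([521.4, -31. ]), array([ 48. , 120.3]), np.float64(81.7)] [512.2 -22.6  43.8]
scene bushA 101 [array([552.4,  72.8]), array([36.5, 32.7]), np.float64(46.9)] [553.2  74.   69.5]
scene bushB 86 [array([549., -40.]), array([41.3, 33.3]), np.float64(59.7)] [551.2 -37.2  65.9]
```

>>> {"method": "play_rows", "body": {
  "offset": [
    [40, -50, 20],
    [40, -50, 20],
    [40, -50, 20],
    [40, -50, 10],
    [30, -50, 10],
    [30, -50, 0],
    [20, -50, 0],
    [10, -50, 0],
    [0, -50, 0],
    [0, -50, 0],
    [0, -50, 0],
    [0, -40, 0]
  ],
  "turn": [0.03, 0.03, 0.03, 0.03, 0, 0, 0, 0, 0, 0, 0, 0],
  "grip": 1
}}

```text
clock: 2.1
position: [360.4, 78.8, 294.3]
ee_rot: [-0.662, 0.749, -0.002, 0.003]
contact_force: [1.7, 0.4, 0.9]
gripper_width: 85.1
```

>>> {"method": "play_rows", "body": {
  "offset": [
    [12, -33, 0],
    [20, -33, -40],
    [20, -32, -40],
    [20, 0, -40],
    [0, 0, -40],
    [0, 0, -40],
    [0, 0, -20],
    [0, 0, 0]
  ],
  "turn": [-0.028, -0.028, 0, 0, 0, 0, 0, 0],
  "grip": -1
}}

```text
clock: 2.9
position: [431.7, -23.3, 79.7]
ee_rot: [-0.637, 0.771, -0.006, 0.013]
contact_force: [-0.7, -0.8, 0.4]
gripper_width: -0.1
```

>>> {"method": "play_rows", "body": {
  "offset": [
    [0, 3, -24],
    [0, 2, -18],
    [0, 0, -6],
    [0, 0, 0]
  ],
  "turn": [0.006, 0.006, 0, 0]
}}

```text
clock: 3.3
position: [436.1, -16.9, 34.7]
ee_rot: [-0.642, 0.766, -0.008, 0.017]
contact_force: [-1.1, -0.5, 0.4]
gripper_width: 0.0
```

```bash
python3 - <<'E'
from h import *
s=arm.read_state()
print(s["position"],s["ee_rot"],s["contact_force"])
im,d,K,T=cam("wrist"); save("pics/w1.png",im)
E
```

```text
[436.1058122  -16.94200121  34.70724634] [-0.6422598   0.76626478 -0.00786827  0.01669513] [-1.11824176 -0.47857724  0.37869739]
```

View pics/w1.png

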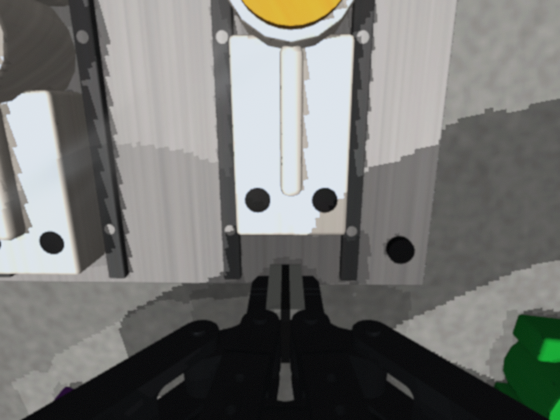

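>>> {"method": "play_rows", "body": {
  "offset": [
    [2, -1.2, -2],
    [2, -1.2, -1],
    [2, -0.8, 0],
    [2, -0.4, 0],
    [2, -0.4, 0],
    [2, -0.4, 0],
    [2, -0.4, 0],
    [2, -0.4, 0]
  ],
  "turn": [0, 0, 0, 0, 0, 0, 0, 0]
}}

```text
clock: 4.15
position: [453.7, -22.5, 35.3]
ee_rot: [-0.642, 0.766, -0.008, 0.018]
contact_force: [-3.2, 0.8, 1.9]
gripper_width: 0.0
```

>>> {"method": "play_rows", "body": {
  "offset": [
    [1.8, -0.3, 0],
    [1.8, -0.3, 0],
    [1.8, -0.3, 0],
    [1.8, -0.3, 0],
    [1.8, -0.3, 0],
    [1.8, -0.3, 0],
    [1.8, -0.3, 0],
    [1.8, -0.3, 0],
    [1.8, -0.3, 0],
    [1.8, -0.3, 0],
    [1.8, -0.3, 0],
    [1.8, -0.3, 0]
  ],
  "turn": [0, 0, 0, 0, 0, 0, 0, 0, 0, 0, 0, 0]
}}

```text
clock: 5.35
position: [475.7, -26.7, 35.0]
ee_rot: [-0.642, 0.767, -0.008, 0.017]
contact_force: [-2.7, 0.8, 3.1]
gripper_width: 0.1
```

```bash
cat >> h.py <<'E'
f=np.array([.984,-.178]); l=np.array([.178,.984]); bar=np.array([621.5,3.5])
def where():
    im,d,K,T=cam("top"); P=cloud(d,K,T).reshape(-1,3)
    uv=(P[:,:2]-bar); s=uv@f; t=uv@l
    for nm,t0 in(("A",55),("B",-55)):
        m=(abs(t-t0)<30)&(s>-185)&(s<150)&(P[:,2]>38)&(P[:,2]<56); 
        b=(abs(t-t0)<30)&(s>-150)&(s<150)&(P[:,2]>62)&(P[:,2]<75)
        print(nm,"foot s",np.percentile(s[m],[.5,99.5]).round(1),"t",np.median(t[m]).round(1),"bush s",s[b].mean().round(1) if b.any() else None, "z",np.median(P[b,2]).round(1) if b.any() else None)
    st=arm.read_state(); p=st["position"]; print("tcp s,t,z",((p[:2]-bar)@f).round(1),((p[:2]-bar)@l).round(1),p[2].round(1),st["contact_force"].round(1),st["clock"])
E
python3 -c "
from h import *
where()"
```

```text
A foot s [-104.3  -54.2] t 54.2 bush s -75.4 z 69.8
B foot s [-47.2 -10.7] t -52.4 bush s -28.7 z 66.4
tcp s,t,z -137.6 -55.6 35.0 [-1.8  0.5  1.6] 5.4
```

>>> {"method": "play_rows", "body": {
  "offset": [
    [1.2, -0.2, 0],
    [1.2, -0.2, 0],
    [1.2, -0.2, 0],
    [1.2, -0.2, 0],
    [1.2, -0.2, 0],
    [1.2, -0.2, 0],
    [1.2, -0.2, 0],
    [1.2, -0.2, 0]
  ],
  "turn": [0, 0, 0, 0, 0, 0, 0, 0]
}}

```text
clock: 6.2
position: [486.2, -28.6, 34.9]
ee_rot: [-0.642, 0.767, -0.008, 0.017]
contact_force: [-3.9, 0.1, 1.6]
gripper_width: 0.2
```

>>> {"method": "play_rows", "body": {
  "offset": [
    [1, -0.2, 0],
    [1, -0.2, 0],
    [1, -0.2, 0],
    [1, -0.2, 0]
  ],
  "turn": [0, 0, 0, 0]
}}

```text
clock: 6.6
position: [490.6, -29.4, 34.9]
ee_rot: [-0.642, 0.767, -0.008, 0.017]
contact_force: [-2.1, 1.4, 1.7]
gripper_width: -0.3
```

>>> {"method": "play_rows", "body": {
  "offset": [
    [1, -0.2, 0],
    [1, -0.2, 0],
    [1, -0.2, 0],
    [1, -0.2, 0]
  ],
  "turn": [0, 0, 0, 0]
}}

```text
clock: 7.0
position: [495.0, -30.2, 34.9]
ee_rot: [-0.642, 0.767, -0.008, 0.017]
contact_force: [-2.5, 1.1, 2.3]
gripper_width: -0.1
```

>>> {"method": "play_rows", "body": {
  "offset": [
    [1, -0.2, 0],
    [1, -0.2, 0],
    [1, -0.2, 0],
    [1, -0.2, 0],
    [1, -0.2, 0]
  ],
  "turn": [0, 0, 0, 0, 0]
}}

```text
clock: 7.5
position: [500.4, -31.2, 34.9]
ee_rot: [-0.642, 0.767, -0.008, 0.017]
contact_force: [-2.6, 1.4, 2.7]
gripper_width: -0.3
```

>>> {"method": "play_rows", "body": {
  "offset": [
    [1, -0.2, 0],
    [1, -0.2, 0],
    [1, -0.2, 0],
    [1, -0.2, 0],
    [1, -0.2, 0]
  ],
  "turn": [0, 0, 0, 0, 0]
}}

```text
clock: 8.0
position: [505.8, -32.2, 34.9]
ee_rot: [-0.642, 0.767, -0.008, 0.017]
contact_force: [-2.8, 1.4, 1.8]
gripper_width: 0.1
```

>>> {"method": "play_rows", "body": {
  "offset": [
    [1.7, -0.3, 0],
    [1.7, -0.3, 0],
    [1.7, -0.3, 0],
    [1.7, -0.3, 0],
    [1.7, -0.3, 0],
    [1.7, -0.3, 0],
    [1.7, -0.3, 0],
    [1.7, -0.3, 0],
    [1.7, -0.3, 0],
    [1.7, -0.3, 0],
    [1.7, -0.3, 0],
    [1.7, -0.3, 0]
  ],
  "turn": [0, 0, 0, 0, 0, 0, 0, 0, 0, 0, 0, 0]
}}

```text
clock: 9.2
position: [528.0, -36.2, 34.9]
ee_rot: [-0.642, 0.766, -0.008, 0.017]
contact_force: [-2.7, 1.0, 2.3]
gripper_width: -0.2
```

>>> {"method": "play_rows", "body": {
  "offset": [
    [1.7, -0.3, 0],
    [1.7, -0.3, 0],
    [1.7, -0.3, 0],
    [1.7, -0.3, 0],
    [1.7, -0.3, 0],
    [1.7, -0.3, 0],
    [1.7, -0.3, 0],
    [1.7, -0.3, 0],
    [1.7, -0.3, 0],
    [1.7, -0.3, 0],
    [1.7, -0.3, 0],
    [1.7, -0.3, 0]
  ],
  "turn": [0, 0, 0, 0, 0, 0, 0, 0, 0, 0, 0, 0]
}}

```text
clock: 10.4
position: [550.3, -40.2, 34.9]
ee_rot: [-0.642, 0.767, -0.008, 0.017]
contact_force: [-2.4, 0.8, 2.5]
gripper_width: 0.1
```

>>> {"method": "play_rows", "body": {
  "offset": [
    [1.6, -0.3, 0],
    [1.6, -0.3, 0],
    [1.6, -0.3, 0],
    [1.6, -0.3, 0],
    [1.6, -0.3, 0],
    [1, -0.2, 0],
    [-10, 2, 0],
    [-20, 4, 5],
    [-20, 10, 30],
    [-20, 20, 30],
    [-20, 30, 10],
    [-20, 30, 0]
  ],
  "turn": [0, 0, 0, 0, 0, 0, 0, 0, 0, 0, 0, 0]
}}

```text
clock: 11.6
position: [451.7, 55.0, 111.4]
ee_rot: [-0.64, 0.768, -0.01, 0.023]
contact_force: [0.5, 1.4, 0.6]
gripper_width: 0.2
```

>>> {"method": "play_rows", "body": {
  "offset": [
    [-15, 25, 0],
    [-5, 10, 0],
    [0, 0, 0]
  ],
  "turn": [0, 0, 0]
}}

```text
clock: 11.9
position: [429.9, 94.4, 113.4]
ee_rot: [-0.642, 0.766, -0.011, 0.028]
contact_force: [0.8, 0.3, -0.2]
gripper_width: -0.3
```

```bash
python3 -c "
from h import *
where(); print(arm.read_state())"
```

```text
A foot s [-107.1  -54.4] t 48.0 bush s -73.0 z 69.4
B foot s [-43.7  75.6] t -56.6 bush s 40.0 z 66.1
tcp s,t,z -204.4 54.9 113.3 [-0.2 -0.2  0.5] 11.95
{'clock': 11.95, 'joints': array([ 0.59831125,  0.17966103, -0.64168477,  0.02604521, -0.69267038,
        0.7754435 ]), 'joint_vel': array([-0.03310503,  0.01723569,  0.01215001, -0.00119864, -0.0120509 ,
        0.01030136]), 'joint_efforts': array([  0.33476285, -23.58218014,  14.00882453,   3.10441531,
         0.13770545,  -0.03949726]), 'position': array([430.12117501,  93.87544887, 113.28193877]), 'ee_rot': array([-0.64137951,  0.76665035, -0.01107391,  0.02751219]), 'contact_force': array([-0.18236524, -0.18118334,  0.47994149]), 'wrist_torque': array([0.01804883, 0.10307834, 0.0104103 ]), 'gripper_width': 0.09992665912671186}
```

>>> {"method": "play_rows", "body": {
  "offset": [
    [3, -1, -15],
    [3, -1, -20],
    [2, 0, -20],
    [0, 0, -15],
    [0, 0, -6],
    [0, 0, 0]
  ],
  "turn": [0, 0, 0, 0, 0, 0]
}}

```text
clock: 12.55
position: [442.4, 90.0, 35.7]
ee_rot: [-0.64, 0.768, -0.012, 0.032]
contact_force: [0.4, 0.7, 0.6]
gripper_width: 0.2
```

>>> {"method": "play_rows", "body": {
  "offset": [
    [1.7, 0, 0],
    [1.7, 0, 0],
    [1.7, -0.3, 0],
    [1.7, -0.3, 0],
    [1.7, -0.3, 0],
    [1.7, -0.3, 0],
    [1.7, -0.3, 0],
    [1.7, -0.3, 0],
    [1.7, -0.3, 0],
    [1.7, -0.3, 0],
    [1.7, -0.3, 0],
    [1.7, -0.3, 0]
  ],
  "turn": [0, 0, 0, 0, 0, 0, 0, 0, 0, 0, 0, 0]
}}

```text
clock: 13.75
position: [464.0, 86.3, 37.9]
ee_rot: [-0.64, 0.768, -0.012, 0.033]
contact_force: [-2.3, 0.6, 1.4]
gripper_width: -0.1
```

>>> {"method": "play_rows", "body": {
  "offset": [
    [1.7, -0.3, 0],
    [1.7, -0.3, 0],
    [1.7, -0.3, 0],
    [1.7, -0.3, 0],
    [1.7, -0.3, 0],
    [1.7, -0.3, 0],
    [1.7, -0.3, 0],
    [1.7, -0.3, 0],
    [1.7, -0.3, 0],
    [1.7, -0.3, 0]
  ],
  "turn": [0, 0, 0, 0, 0, 0, 0, 0, 0, 0]
}}

```text
clock: 14.75
position: [482.4, 82.9, 37.9]
ee_rot: [-0.639, 0.768, -0.012, 0.032]
contact_force: [-2.0, 0.7, 0.1]
gripper_width: -0.1
```

>>> {"method": "play_rows", "body": {
  "offset": [
    [1.2, -0.2, 0],
    [1.2, -0.2, 0],
    [1, -0.2, 0],
    [1, -0.2, 0],
    [1, -0.2, 0],
    [1, -0.2, 0],
    [1, -0.2, 0],
    [1, -0.2, 0]
  ],
  "turn": [0, 0, 0, 0, 0, 0, 0, 0]
}}

```text
clock: 15.55
position: [491.6, 81.2, 37.9]
ee_rot: [-0.639, 0.768, -0.012, 0.032]
contact_force: [-2.7, -0.0, 1.1]
gripper_width: -0.2
```

>>> {"method": "play_rows", "body": {
  "offset": [
    [1, -0.2, 0],
    [1, -0.2, 0],
    [1, -0.2, 0],
    [1, -0.2, 0],
    [1, -0.2, 0],
    [1, -0.2, 0],
    [1, -0.2, 0],
    [1, -0.2, 0]
  ],
  "turn": [0, 0, 0, 0, 0, 0, 0, 0]
}}

```text
clock: 16.35
position: [500.3, 79.4, 37.9]
ee_rot: [-0.64, 0.768, -0.012, 0.032]
contact_force: [-1.9, 0.3, 1.6]
gripper_width: -0.1
```

>>> {"method": "play_rows", "body": {
  "offset": [
    [0.8, -0.15, 0],
    [0.8, -0.15, 0],
    [0.8, -0.15, 0],
    [0.8, -0.15, 0]
  ],
  "turn": [0, 0, 0, 0]
}}

```text
clock: 16.75
position: [503.7, 78.7, 37.9]
ee_rot: [-0.639, 0.768, -0.012, 0.032]
contact_force: [-2.8, 0.1, 1.2]
gripper_width: 0.0
```

>>> {"method": "play_rows", "body": {
  "offset": [
    [0.8, -0.15, 0],
    [0.8, -0.15, 0]
  ],
  "turn": [0, 0]
}}

```text
clock: 16.95
position: [505.5, 78.4, 37.9]
ee_rot: [-0.639, 0.768, -0.012, 0.032]
contact_force: [-2.3, 1.4, 1.7]
gripper_width: 0.1
```

s ≈ -127.5; continue in small bites.

>>> {"method": "play_rows", "body": {
  "offset": [
    [0.8, -0.15, 0],
    [0.8, -0.15, 0]
  ],
  "turn": [0, 0]
}}

```text
clock: 17.15
position: [507.2, 78.1, 37.9]
ee_rot: [-0.64, 0.768, -0.012, 0.032]
contact_force: [-2.2, 0.5, 1.5]
gripper_width: -0.3
```

>>> {"method": "play_rows", "body": {
  "offset": [
    [0.8, -0.15, 0],
    [0.8, -0.15, 0]
  ],
  "turn": [0, 0]
}}

```text
clock: 17.35
position: [508.9, 77.8, 37.9]
ee_rot: [-0.639, 0.768, -0.012, 0.032]
contact_force: [-2.8, 1.7, 3.0]
gripper_width: 0.1
```

>>> {"method": "play_rows", "body": {
  "offset": [
    [0.7, -0.1, 0],
    [0.7, -0.1, 0]
  ],
  "turn": [0, 0]
}}

```text
clock: 17.55
position: [509.6, 77.5, 37.8]
ee_rot: [-0.639, 0.768, -0.012, 0.032]
contact_force: [-6.0, 2.6, 5.8]
gripper_width: -0.0
```

>>> {"method": "play_rows", "body": {
  "offset": [
    [0.5, -0.1, 0],
    [0.5, -0.1, 0]
  ],
  "turn": [0, 0]
}}

```text
clock: 17.75
position: [509.6, 77.5, 37.9]
ee_rot: [-0.639, 0.768, -0.011, 0.031]
contact_force: [-4.0, 1.9, 3.9]
gripper_width: -0.2
```

>>> {"method": "play_rows", "body": {
  "offset": [
    [0.9, -0.15, 0],
    [0.9, -0.15, 0]
  ],
  "turn": [0, 0]
}}

```text
clock: 17.95
position: [509.6, 77.5, 37.8]
ee_rot: [-0.639, 0.768, -0.01, 0.029]
contact_force: [-6.3, 3.4, 4.2]
gripper_width: -0.3
```

>>> {"method": "play_rows", "body": {
  "offset": [
    [-6, 1, 0],
    [-8, 1, 10],
    [0, 0, 25],
    [0, 0, 25],
    [10, -1, 5],
    [15, -2, 0],
    [15, -2, 0],
    [12, -2, 0],
    [2, 0, 0],
    [0, 0, 0]
  ],
  "turn": [0, 0, 0, 0, 0, 0, 0, 0, 0, 0],
  "grip": 0.4
}}

```text
clock: 18.95
position: [554.1, 73.3, 109.0]
ee_rot: [-0.64, 0.767, -0.013, 0.036]
contact_force: [0.0, 0.8, -0.7]
gripper_width: 59.2
```

```bash
python3 - <<'E'
from h import *
where()
im,d,K,T=cam("wrist"); save("pics/w2.png",im); P=cloud(d,K,T).reshape(-1,3)
uv=P[:,:2]-bar; s=uv@f; t=uv@l
m=(P[:,2]>38)&(P[:,2]<48)&(abs(t-55)<30)&(s>-130)&(s<-40)
print(np.percentile(s[m],[1,99]),np.percentile(t[m],[1,50,99]),np.median(P[m,2]))
E
```

```text
A foot s [-115.6  -81.5] t 52.4 bush s None z None
B foot s [-44.3  76. ] t -56.8 bush s 37.5 z 66.5
tcp s,t,z -79.0 56.7 109.0 [ 0.3 -0.4  1.1] 19.0
[-112.56360034  -42.04567764] [30.00970997 50.69265315 73.0510718 ] 42.809792900021904
```

View pics/w2.png

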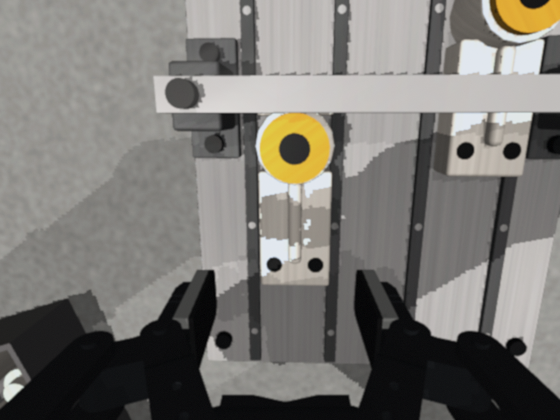

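>>> {"method": "play_rows", "body": {
  "offset": [
    [0, -2, -15],
    [-0.5, -1, -20],
    [0, 0, -15],
    [0, 0, -10],
    [0, 0, 0]
  ],
  "turn": [0, 0, 0, 0, 0]
}}

```text
clock: 19.55
position: [550.8, 70.7, 48.0]
ee_rot: [-0.641, 0.767, -0.013, 0.036]
contact_force: [0.0, 0.4, -0.3]
gripper_width: 59.8
```

```bash
python3 - <<'E'
from h import *
where()
im,d,K,T=cam("wrist"); save("pics/w3.png",im)
E
```

```text
A foot s [-115.6  -99.1] t 50.7 bush s None z None
B foot s [-44.3  75.3] t -56.4 bush s 39.5 z 66.4
tcp s,t,z -81.0 53.9 48.8 [ 0.1  0.2 -0.4] 19.6
```

View pics/w3.png

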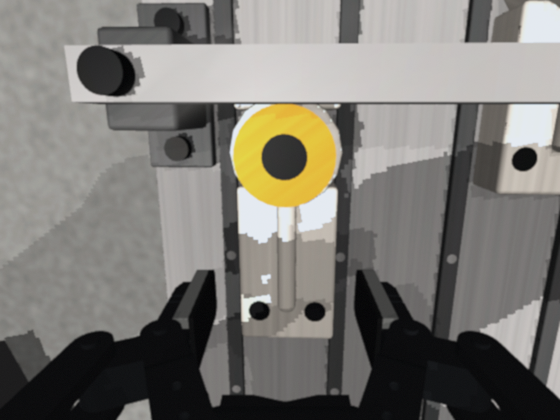

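>>> {"method": "play_rows", "body": {
  "offset": [
    [0, 0, -10],
    [0, 0, -8],
    [0, 0, -3],
    [0, 0, 0]
  ],
  "turn": [0, 0, 0, 0]
}}

```text
clock: 20.05
position: [553.4, 71.8, 28.8]
ee_rot: [-0.641, 0.766, -0.014, 0.04]
contact_force: [0.6, 0.5, 0.2]
gripper_width: 60.0
```

>>> {"method": "play_rows", "body": {
  "offset": [
    [0, 0, 0],
    [0, 0, 0],
    [0, 0, 0],
    [0, 0, 0],
    [0, 0, 0]
  ],
  "turn": [0, 0, 0, 0, 0],
  "grip": -1
}}

```text
clock: 20.55
position: [553.1, 71.6, 29.3]
ee_rot: [-0.641, 0.766, -0.014, 0.039]
contact_force: [-0.2, -0.6, -0.8]
gripper_width: 42.3
```

>>> {"method": "play_rows", "body": {
  "offset": [
    [-2, 0.4, 0],
    [-3, 0.5, 0],
    [-4, 0.7, 0],
    [-5, 0.9, 0],
    [-5, 0.9, 0],
    [-5, 0.9, 0],
    [-5, 0.9, 0],
    [-5, 0.9, 0],
    [-5, 0.9, 0],
    [-5, 0.9, 0],
    [-3, 0.5, 0],
    [0, 0, 0]
  ],
  "turn": [0, 0, 0, 0, 0, 0, 0, 0, 0, 0, 0, 0]
}}

```text
clock: 21.75
position: [502.3, 81.0, 29.3]
ee_rot: [-0.641, 0.766, -0.015, 0.04]
contact_force: [2.0, 0.3, -1.7]
gripper_width: 42.6
```

Drawn back 51 mm. Lift gently and check.

>>> {"method": "play_rows", "body": {
  "offset": [
    [0, 0, 3],
    [0, 0, 6],
    [0, 0, 10],
    [0, 0, 12],
    [-3, 0, 15],
    [-3, 0, 15],
    [0, 0, 15],
    [0, 0, 10],
    [0, 0, 0]
  ],
  "turn": [0, 0, 0, 0, 0, 0, 0, 0, 0]
}}

```text
clock: 22.65
position: [490.5, 78.2, 119.3]
ee_rot: [-0.64, 0.768, -0.012, 0.035]
contact_force: [-0.1, 0.6, -5.8]
gripper_width: 42.1
```

```bash
python3 - <<'E'
from h import *
where()
im,d,K,T=cam("wrist"); im2,_,_,_=cam("scene"); 
save("pics/w4.png",np.hstack([cv2.resize(im,(400,300)),cv2.resize(im2[130:310,180:420],(400,300))]))
E
```

```text
Traceback (most recent call last):
  File "h.py", line 18, in where
    print(nm,"foot s",np.percentile(s[m],[.5,99.5]).round(1),"t",np.median(t[m]).round(1),"bush s",s[b].mean().round(1) if b.any() else None, "z",np.median(P[b,2]).round(1) if b.any() else None)
                      ~~~~~~~~~~~~~^^^^^^^^^^^^^^^^
IndexError: index -1 is out of bounds for axis 0 with size 0
```

>>> {"method": "play_rows", "body": {
  "offset": [
    [-8, -10, 0],
    [-8, -20, 0],
    [-8, -30, 0],
    [-8, -30, 0],
    [-8, -30, 0],
    [-7, -30, 0],
    [-5, -30, 0],
    [-5, -30, 0],
    [-5, -30, 0],
    [-3, -30, 0],
    [-3, -25, 0],
    [0, -20, 0]
  ],
  "turn": [0, 0.02, 0.03, 0.03, 0.03, 0.03, 0.03, 0.03, 0.03, 0.02, 0, 0]
}}

```text
clock: 23.9
position: [400.3, -250.0, 109.6]
ee_rot: [0.734, -0.679, -0.002, -0.026]
contact_force: [1.6, 0.4, -4.7]
gripper_width: 42.5
```

>>> {"method": "play_rows", "body": {
  "offset": [
    [0, -15, 0],
    [0, -5, 0],
    [0, 0, 0]
  ],
  "turn": [0, 0, 0]
}}

```text
clock: 24.2
position: [395.7, -272.7, 107.0]
ee_rot: [0.732, -0.681, -0.006, -0.024]
contact_force: [-0.6, 0.5, -4.6]
gripper_width: 42.3
```

```bash
python3 - <<'E'
from h import *
s=arm.read_state(); q=s["ee_rot"]; from scipy.spatial.transform import Rotation as R
r=R.from_quat(q).as_matrix(); print(s["position"],np.degrees(np.arctan2(-r[1,0],-r[0,0])),"z",r[:,2],s["contact_force"])
im,d,K,T=cam("wrist"); im2,d2,K2,T2=cam("scene"); P=cloud(d2,K2,T2).reshape(-1,3)
save("pics/w4.png",np.hstack([cv2.resize(im,(400,300)),cv2.resize(im2[60:240,120:360],(400,300))]))
E
```

```text
[ 395.72692909 -272.68892946  107.00158071] 94.17669138541784 z [ 0.02518846  0.04330214 -0.99874444] [-0.64637589  0.50222665 -4.57780245]
```

View pics/w4.png

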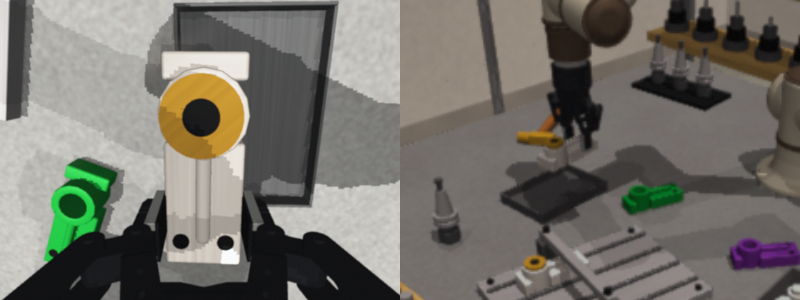

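>>> {"method": "play_rows", "body": {
  "offset": [
    [5, -10, 0],
    [6, -12, 0],
    [5, -9, 0],
    [2, -4, -5],
    [0, 0, -15],
    [0, 0, -15],
    [0, 0, -10],
    [0, 0, -5],
    [0, 0, 0]
  ],
  "turn": [0, 0, 0, 0, 0, 0, 0, 0, 0]
}}

```text
clock: 25.2
position: [418.0, -309.9, 54.4]
ee_rot: [0.734, -0.679, -0.005, -0.025]
contact_force: [-0.4, 0.0, -4.2]
gripper_width: 42.3
```

```bash
python3 - <<'E'
from h import *
s=arm.read_state(); print(s["position"],s["ee_rot"],s["contact_force"])
im,d,K,T=cam("wrist"); P=cloud(d,K,T).reshape(-1,3)
im2,d2,K2,T2=cam("top"); P2=cloud(d2,K2,T2).reshape(-1,3)
save("pics/w5.png",np.hstack([cv2.resize(im,(400,300)),cv2.resize(im2[170:290,350:510],(400,300))]))
E
```

```text
[ 417.98377236 -309.92236143   54.42212312] [ 0.73356879 -0.67914904 -0.00455817 -0.02475135] [-0.41559448  0.03943775 -4.22526412]
```

View pics/w5.png

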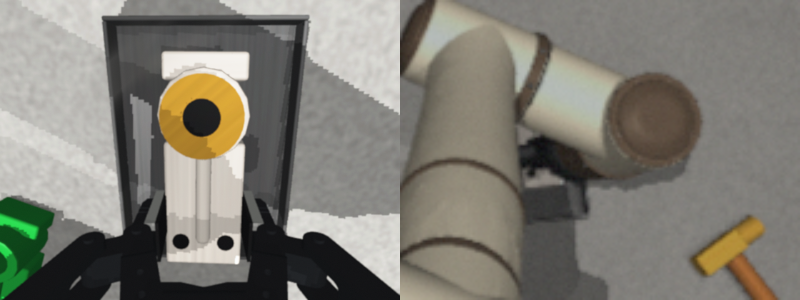

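>>> {"method": "play_rows", "body": {
  "offset": [
    [-2, 1, -5],
    [-2, 1, -10],
    [0, 0, -8],
    [0, 0, -5],
    [0, 0, -2],
    [0, 0, 0]
  ],
  "turn": [0, 0, 0, 0, 0, 0]
}}

```text
clock: 25.9
position: [415.1, -308.3, 24.3]
ee_rot: [0.734, -0.679, -0.002, -0.026]
contact_force: [0.5, -1.3, -4.8]
gripper_width: 42.6
```

>>> {"method": "play_rows", "body": {
  "offset": [
    [0, 0, -1],
    [0, 0, -1],
    [0, 0, -1]
  ],
  "turn": [0, 0, 0]
}}

```text
clock: 26.2
position: [415.8, -308.6, 21.6]
ee_rot: [0.734, -0.679, -0.001, -0.026]
contact_force: [0.5, 0.1, -4.1]
gripper_width: 42.7
```

>>> {"method": "play_rows", "body": {
  "offset": [
    [0, 0, -1],
    [0, 0, -1],
    [0, 0, -1]
  ],
  "turn": [0, 0, 0]
}}

```text
clock: 26.5
position: [416.1, -308.7, 18.7]
ee_rot: [0.734, -0.679, -0.001, -0.026]
contact_force: [-0.7, 0.5, -5.2]
gripper_width: 42.7
```

>>> {"method": "play_rows", "body": {
  "offset": [
    [0, 0, -1],
    [0, 0, -1]
  ],
  "turn": [0, 0]
}}

```text
clock: 26.7
position: [416.2, -308.8, 16.6]
ee_rot: [0.734, -0.679, -0.001, -0.026]
contact_force: [0.4, -0.7, -4.7]
gripper_width: 42.1
```

>>> {"method": "play_rows", "body": {
  "offset": [
    [0, 0, -1],
    [0, 0, -1]
  ],
  "turn": [0, 0]
}}

```text
clock: 26.9
position: [415.9, -308.8, 14.6]
ee_rot: [0.734, -0.679, -0.001, -0.026]
contact_force: [-1.7, -0.3, -0.4]
gripper_width: 42.5
```

Touching down; a little more, then open partly.

>>> {"method": "play_rows", "body": {
  "offset": [
    [0, 0, -0.8],
    [0, 0, -0.5]
  ],
  "turn": [0, 0]
}}

```text
clock: 27.1
position: [415.8, -308.9, 14.0]
ee_rot: [0.734, -0.678, -0.001, -0.026]
contact_force: [-2.9, -0.1, 1.3]
gripper_width: 42.5
```

>>> {"method": "play_rows", "body": {
  "offset": [
    [0, 0, 0],
    [0, 0, 0],
    [0, 0, 0],
    [0, 0, 0],
    [0, 0, 5],
    [0, 0, 10],
    [0, 0, 15],
    [0, 0, 20],
    [-10, 0, 30],
    [-10, 0, 30],
    [0, 0, 10],
    [0, 0, 0]
  ],
  "turn": [0, 0, 0, 0, 0, 0, 0, 0, 0, 0, 0, 0],
  "grip": 0.4
}}

```text
clock: 28.3
position: [399.3, -310.7, 144.6]
ee_rot: [0.735, -0.678, 0.005, -0.027]
contact_force: [0.1, 0.3, -0.2]
gripper_width: 59.7
```

>>> {"method": "play_rows", "body": {
  "offset": [
    [0, 40, 20],
    [0, 40, 20],
    [0, 50, 20],
    [0, 50, 0],
    [0, 50, 0],
    [0, 50, 0],
    [0, 50, 0],
    [0, 0, 0]
  ],
  "turn": [0, 0, 0, 0, 0, 0, 0, 0]
}}

```text
clock: 29.1
position: [397.5, 21.6, 198.6]
ee_rot: [0.733, -0.679, 0.002, -0.026]
contact_force: [0.1, -0.9, -0.4]
gripper_width: 59.6
```

```bash
python3 - <<'E'
from h import *
im,d,K,T=cam("top"); P=cloud(d,K,T).reshape(-1,3); ims,ds,Ks,Ts=cam("scene"); Ps=cloud(ds,Ks,Ts).reshape(-1,3)
save("pics/end.png",np.hstack([cv2.resize(im[110:310,200:460],(390,300)),cv2.resize(ims[130:310,120:354],(390,300))]))
for n,Q in(("top",P),("scene",Ps)):
    for nm,c,zr,r in(("foot",(438,-306),(23.5,36),(85,58)),("bush",(468,-304),(45,60),(40,35)),("Bbush",(662,-57),(62,75),(30,30))):
        m=(abs(Q[:,0]-c[0])<r[0])&(abs(Q[:,1]-c[1])<r[1])&(Q[:,2]>zr[0])&(Q[:,2]<zr[1]); A=Q[m]
        if len(A)<5: print(n,nm,len(A)); continue
        print(n,nm,len(A),[np.round(x,1) for x in cv2.minAreaRect(A[:,:2].astype(np.float32))],np.median(A,0).round(1), "tilt",np.round(np.linalg.lstsq(np.c_[A[:,:2]-A[:,:2].mean(0),np.ones(len(A))],A[:,2],rcond=None)[0],3))
    for q,p0 in(("holder",(685,-303)),("oiler",(660,345))):
        m=(abs(Q[:,:2]-p0)<50).all(1)&(Q[:,2]>40); print(q,np.median(Q[m],0).round(1))
s=arm.read_state(); print(s["position"],s["clock"],s["contact_force"])
E
```

```text
top foot 375 [array([ 444.1, -307.2]), array([106.2, 164.4]), np.float64(85.9)] [ 422.5 -305.2   27.9] tilt [-3.0000e-03  1.1000e-02  2.8183e+01]
top bush 136 [array([ 469. , -304.6]), array([36.6, 35.7]), np.float64(86.8)] [ 469.1 -303.9   52.5] tilt [-3.1000e-02 -2.6000e-02  5.1985e+01]
top Bbush 103 [array([656.4, -60.5]), array([36.2, 34.1]), np.float64(17.9)] [657.4 -60.1  66.3] tilt [-4.300e-02  4.500e-02  6.643e+01]
holder [ 670.9 -308.5   63.7]
oiler [655.4 339.4  89.3]
scene foot 188 [array([ 428.1, -307.6]), array([154.6,  56.1]), np.float64(11.0)] [ 434.7 -298.5   27.1] tilt [ 1.4000e-02 -1.1000e-02  2.7809e+01]
scene bush 62 [array([ 472.9, -302.4]), array([40.6, 33.4]), np.float64(53.4)] [ 476.  -300.6   51.7] tilt [-4.6000e-02 -2.3000e-02  5.1357e+01]
scene Bbush 93 [array([660.3, -59.7]), array([37.3, 35. ]), np.float64(79.7)] [661.6 -57.8  65.9] tilt [ 1.1000e-02 -2.4000e-02  6.5894e+01]
holder [ 684.4 -304.2   68. ]
oiler [679.  357.1  85.6]
[397.00358173  18.1507855  198.15799352] 29.2 [ 0.16719323 -0.44087772  0.22825531]
```

View pics/end.png

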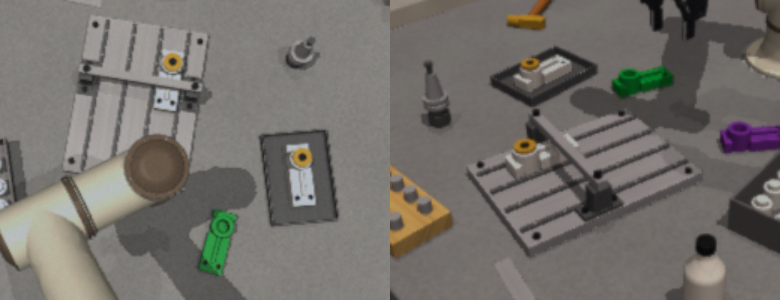

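```bash
python3 -c "
from bench import arm
print(arm.job_done())"
```

```text
the job is handed in; nothing more can be done
None
```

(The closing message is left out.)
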